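# Charge the barrel tumbler with rough cast feet

### The job

Set the tumbler's gate lever in the closed notch (one stud), gather every loose brass foot off the bench into the tray with the others while it stands on the bench, then carry the tray over and tip the whole load into the feed hopper; a foot that misses goes in as well. When all are in, stand the empty tray back in the middle of its mat and throw the lever into the feed notch (two studs). Leave the other things on the bench where they are.

Things in the scene. Friction and masses are not known exactly. Their poses are not given: they have to be found in the camera images.
- tumbler: fixed green barrel tumbler with a square steel feed hopper, on the robot's left, turned a little. Origin on the bench under the hopper's centre, x, y along its sides. Hopper: outside 212 x 212, open above, walls sloping in to a floor 120 x 120 at height 40. A barrel 225 long, its top 215 above the bench, lies along x at y = +235; the lever box (130 x 56, 50 high) is at x = +20, y = -175
- hopper_mouth (a point): centre of the hopper's open mouth (196 x 196 inside), at rim height, 125 above the bench
- lever (a joint): gate lever, rad about the tumbler's +y: 0 upright, positive = ball leaning to tumbler +x (away from the robot), range -0.75 to 0.75. Notches in the plate beside it: -0.5 = CLOSED (nearest the robot, one brass stud, on box and plate), 0 unmarked, +0.5 = FEED (farthest, two studs); each 0.17 wide. Held by even friction only (about 2 N at the ball): no click, stays where left
- lever_ball (a point): centre of the black ball, diameter 30, on the end of the lever, 120 from the pivot; lever rod diameter 10
- lever_pivot (a point): the lever's pivot, fixed, 50 above the bench; the notched plate's arc is 77 in radius about it, in a plane 21 to the tumbler's +y side of the lever
- tray: loose aluminium tipping tray, 140 long (local x -80 to +60) x 134 wide, 200 g empty. Origin on its underside, z up. Floor 4 thick; walls 4 thick, 38 high, the sides flaring from 98 apart inside at the rear to 126 at the lip; front (-x) open but for a shallow ramp (from x = -48) up to a lip 12 high
- tray_grip (a point): where to pinch the tray: middle of the flat wooden upright at its rear (tray x = +58, 80 above the underside), 12 thick along tray x, 46 wide along tray y, its top 100 and its foot 22 above the underside; the rear wall it stands on is 38 high
- tray_lip (a point): middle of the tray's pouring lip (tray x = -80, 12 above its underside). Feet begin to slide out when the tray is tipped lip-down between 25 and 40 degrees; 60 or more empties it, with a shake if they jam
- mat: fixed black rubber mat 200 (x) x 150 (y) x 4 on which the tray stands; origin at the centre of its underside
- foot1: rough cast brass foot: a square pad 30 x 30 x 10 with a round boss, diameter 22, rising from its middle to 32 above the underside; 50 g. Origin at the centre of the pad's underside, z along the boss. Starts in the tray
- foot2: rough cast brass foot: a square pad 30 x 30 x 10 with a round boss, diameter 22, rising from its middle to 32 above the underside; 50 g. Origin at the centre of the pad's underside, z along the boss. Starts in the tray
- foot3: rough cast brass foot: a square pad 30 x 30 x 10 with a round boss, diameter 22, rising from its middle to 32 above the underside; 50 g. Origin at the centre of the pad's underside, z along the boss. Starts loose on the bench, on the robot's right; may be absent
- foot4: rough cast brass foot: a square pad 30 x 30 x 10 with a round boss, diameter 22, rising from its middle to 32 above the underside; 50 g. Origin at the centre of the pad's underside, z along the boss. Starts loose on the bench, on the robot's right; may be absent
- foot5: rough cast brass foot: a square pad 30 x 30 x 10 with a round boss, diameter 22, rising from its middle to 32 above the underside; 50 g. Origin at the centre of the pad's underside, z along the boss. Starts loose on the bench, on the robot's right; may be absent
- foot6: rough cast brass foot: a square pad 30 x 30 x 10 with a round boss, diameter 22, rising from its middle to 32 above the underside; 50 g. Origin at the centre of the pad's underside, z along the boss. Starts loose on the bench, on the robot's right; may be absent
- foot7: rough cast brass foot: a square pad 30 x 30 x 10 with a round boss, diameter 22, rising from its middle to 32 above the underside; 50 g. Origin at the centre of the pad's underside, z along the boss. Starts loose on the bench, on the robot's right; may be absent
- weight: bystander: upright steel cylinder, diameter 34, 40 high, among the loose feet; origin under its centre
- tin: bystander: small amber jar, diameter 48, 50 high, in front of the mat; origin under its centre
- hammer: bystander: chasing hammer lying near the robot, on its right, about 260 long, its head under 40 high; origin under its middle
- brush: bystander: bench brush lying near the robot, in front of the mat's left side, about 160 long, under 40 high
- wrench: bystander: wrench lying at the far right, about 180 long, under 15 high
- pitch_bowl: bystander: dark iron bowl, diameter 180, 80 high with a silver disc on it, beyond the mat; origin under its centre
Mind the look-alikes: they are no part of the job. Leave any red look-alike of the foot6 alone. Leave any white look-alike of the foot5 alone.

How it is judged:
On the way, in this order (a step that is already met when the one before it is completed fails the run):
1. the lever is in the CLOSED notch (one stud, nearest the robot) (value of joint lever between -0.59 and -0.41 rad), for 0.2 s.
2. every foot is in the tray, the tray standing level on the bench (x of foot1 in the frame of tray between -0.088 and 0.062 m and y of foot1 in the frame of tray between -0.068 and 0.068 m and z of foot1 in the frame of tray between -0.01 and 0.08 m and x of foot2 in the frame of tray between -0.088 and 0.062 m and y of foot2 in the frame of tray between -0.068 and 0.068 m and z of foot2 in the frame of tray between -0.01 and 0.08 m and x of foot3 in the frame of tray between -0.088 and 0.062 m and y of foot3 in the frame of tray between -0.068 and 0.068 m and z of foot3 in the frame of tray between -0.01 and 0.08 m and x of foot4 in the frame of tray between -0.088 and 0.062 m and y of foot4 in the frame of tray between -0.068 and 0.068 m and z of foot4 in the frame of tray between -0.01 and 0.08 m and x of foot5 in the frame of tray between -0.088 and 0.062 m and y of foot5 in the frame of tray between -0.068 and 0.068 m and z of foot5 in the frame of tray between -0.01 and 0.08 m and x of foot6 in the frame of tray between -0.088 and 0.062 m and y of foot6 in the frame of tray between -0.068 and 0.068 m and z of foot6 in the frame of tray between -0.01 and 0.08 m and x of foot7 in the frame of tray between -0.088 and 0.062 m and y of foot7 in the frame of tray between -0.068 and 0.068 m and z of foot7 in the frame of tray between -0.01 and 0.08 m and angle between tray's own z axis and vertical below 0.15 rad and height (world z) of tray below 0.03 m), for 0.2 s.
3. the tray is tipped lip-down over the hopper, the gate closed (all of step 1 and angle between tray's own z axis and vertical above 0.35 rad and horizontal distance between tray_lip and hopper_mouth below 0.13 m and height (world z) of tray_lip above 0.06 m), for 0.1 s.
4. every foot lies in the hopper, the gate still closed (all of step 1 and x of foot1 in the frame of tumbler between -0.105 and 0.105 m and y of foot1 in the frame of tumbler between -0.105 and 0.105 m and z of foot1 in the frame of tumbler between 0.02 and 0.13 m and x of foot2 in the frame of tumbler between -0.105 and 0.105 m and y of foot2 in the frame of tumbler between -0.105 and 0.105 m and z of foot2 in the frame of tumbler between 0.02 and 0.13 m and x of foot3 in the frame of tumbler between -0.105 and 0.105 m and y of foot3 in the frame of tumbler between -0.105 and 0.105 m and z of foot3 in the frame of tumbler between 0.02 and 0.13 m and x of foot4 in the frame of tumbler between -0.105 and 0.105 m and y of foot4 in the frame of tumbler between -0.105 and 0.105 m and z of foot4 in the frame of tumbler between 0.02 and 0.13 m and x of foot5 in the frame of tumbler between -0.105 and 0.105 m and y of foot5 in the frame of tumbler between -0.105 and 0.105 m and z of foot5 in the frame of tumbler between 0.02 and 0.13 m and x of foot6 in the frame of tumbler between -0.105 and 0.105 m and y of foot6 in the frame of tumbler between -0.105 and 0.105 m and z of foot6 in the frame of tumbler between 0.02 and 0.13 m and x of foot7 in the frame of tumbler between -0.105 and 0.105 m and y of foot7 in the frame of tumbler between -0.105 and 0.105 m and z of foot7 in the frame of tumbler between 0.02 and 0.13 m), for 0.3 s.
5. the lever is in the FEED notch (two studs, farthest from the robot) (value of joint lever between 0.41 and 0.59 rad and x of foot1 in the frame of tumbler between -0.105 and 0.105 m and y of foot1 in the frame of tumbler between -0.105 and 0.105 m and z of foot1 in the frame of tumbler between 0.02 and 0.13 m and x of foot2 in the frame of tumbler between -0.105 and 0.105 m and y of foot2 in the frame of tumbler between -0.105 and 0.105 m and z of foot2 in the frame of tumbler between 0.02 and 0.13 m and x of foot3 in the frame of tumbler between -0.105 and 0.105 m and y of foot3 in the frame of tumbler between -0.105 and 0.105 m and z of foot3 in the frame of tumbler between 0.02 and 0.13 m and x of foot4 in the frame of tumbler between -0.105 and 0.105 m and y of foot4 in the frame of tumbler between -0.105 and 0.105 m and z of foot4 in the frame of tumbler between 0.02 and 0.13 m and x of foot5 in the frame of tumbler between -0.105 and 0.105 m and y of foot5 in the frame of tumbler between -0.105 and 0.105 m and z of foot5 in the frame of tumbler between 0.02 and 0.13 m and x of foot6 in the frame of tumbler between -0.105 and 0.105 m and y of foot6 in the frame of tumbler between -0.105 and 0.105 m and z of foot6 in the frame of tumbler between 0.02 and 0.13 m and x of foot7 in the frame of tumbler between -0.105 and 0.105 m and y of foot7 in the frame of tumbler between -0.105 and 0.105 m and z of foot7 in the frame of tumbler between 0.02 and 0.13 m), for 0.2 s.
At the end, for the whole second after the job is handed in: every foot present lies at rest inside the hopper below its rim, the lever is within 0.09 rad of the feed notch (+0.5), and the tray stands level and at rest on its mat, its origin within 50 mm of the mat's centre (all of step 5 and linear speed of each of foot1, foot2, foot3, foot4, foot5, foot6, foot7, tray below 0.03 m/s and horizontal distance between tray and mat below 0.05 m and angle between tray's own z axis and vertical below 0.1 rad and height (world z) of tray below 0.02 m); the robot touches nothing.
It fails at once if a bystander is shifted by more than 40 mm (distance of any of weight, tin, hammer, brush, wrench, pitch_bowl from where it was at the start of the episode above 0.04 m).
Of foot3, foot4, foot5, foot6, foot7 only 3 to 5 are there at a start; the rules pass over those that are not, and their reading is None.
At some moment in a run one of foot3, foot4, foot5, foot6, foot7 may be knocked a few centimetres aside while the robot is not near it.
It also fails if it takes over 210 s, if anything falls off the work surface, if the arm or the gripper's body presses on something with over 40 N, if the wrist force passes 120 N, or if a joint passes its speed limit or range.

### The arm

A 6-joint arm with a two-finger parallel gripper is mounted at the origin on the work surface. World frame = base frame: x ahead of the robot, y to its left, z up, the work surface at z = 0. Lengths are in m, angles in rad, forces in N, time in s.
With the tool pointing down it reaches from about 0.35 to 0.975 m from the base axis. Payload 7.1 kg.
Tool frame: the origin (TCP) lies midway between the tips of the shut fingers; the grasp point (between the pads) lies 19 mm behind it; z points along the fingers, y is the line along which they close (so a half turn about z gives the same grasp; the last joint's range is limited). The gripper opens to 88 mm and grips with 3 to 60 N. Pads are 20 mm wide; open, the fingers measure 115 mm over their backs; the gripper's body (75 mm by 178 mm) begins 61 mm behind the grasp point.
Start: joints at [1.323, 0.423, 1.63, -0, 1.089, -0.019], TCP at [0.142, 0.609, 0.223] pointing down, gripper open.
Joint ranges: [-3, 3], [-0.9, 2.11], [0.09, 2.58], [-1.31, 4.45], [0.11, 2.69], [-2.54, 2.54]. Speed limits (rad/s): [2.39, 2.39, 3.01, 3.14, 3.14, 3.14].

### API

Orientations are given as [roll, pitch, yaw] about the fixed x, y, z axes, in that order (R = Rz(yaw) Ry(pitch) Rx(roll)).
In Python, from station import arm gives the robot as it stands. Calls block until the motion is done:
- arm.move_pose(position, orientation): joint-space move of the TCP to a pose.
- arm.line_to(position, frame=None, feed=0.15, until_force=None): straight line of the TCP; frame=None keeps the orientation; feed is the mean speed in m/s. With until_force (N) it stops when the force on the tool has changed by that much, and returns True; else False.
- arm.set_joints(angles): joint-space move.
- arm.release() and arm.gripper_close(squeeze=None): open the fingers fully, or close them until they stop; squeeze is the grip in N (None keeps the last).
- arm.dwell(seconds).
- arm.inverse_kinematics(position, orientation): joint angles nearest the present ones, or None.
- arm.state(): the state.
- arm.grab_frame(name): name is "side" or "top" or "wrist"; returns a dict with "frame" (420x560x3 uint8, red, green, blue), "range_z" (420x560 float32, m along the optical axis (not along the pixel's ray), 0 where there is no reading), "fx", "fy", "cx", "cy" (pixels), "R" (3x3) and "t" (3): a world point X has camera coordinates R X + t. Camera axes: x right, y down, z forward; pixel columns grow to the right and rows downward; lengths in m; the calibration is good to about 2 mm. The wrist camera is an equidistant fisheye: a pixel r from the principal point sees the ray r / f radians off the axis. A picture is of the moment at which its call begins.
A pose or a line that the arm cannot do raises arm.PlanningError and nothing moves.
- arm.finish_job(): hands the job in; it is judged then, once.
Trained networks look in the newest picture that a camera, given by its name, has taken for a name from the list of things; names that differ only in an ending like _2 or _b are one class to them, and where a whole thing is asked for, a point or a joint stands for the part that bears it (a point fixed in the world has none). Each returns a list of dicts, best first, with "confidence" (0 to 1); they miss things now and then, are a little off and sometimes report something else, mostly with a low value. They report only what shows in the picture. A call takes as long as a camera call. They do not tell look-alikes from the thing itself.
- arm.spot_in(camera, query): "position" ([x, y, z] in m, in world coordinates, good to about 4 mm: the middle of the surface that is visible of it).
- arm.spot_point(camera, query): "position" ([x, y, z] in m, in world coordinates, good to about 4 mm: a listed point, or the origin of a listed thing).
The state is a dict: "time": time; "joint_positions": joint angles; "qvel": joint speeds; "tau": joint torques, N m; "ee_pos": TCP position; "ee_rot": TCP orientation; "wrist_force": force on the tool from outside, world axes, zero at the start; "torque": the same for the moment, N m; "gripper_width": opening from 0.0 (shut) to 1.0 (fully open); "grasp_force": force on a finger pad.
Only numpy, scipy, OpenCV 4.12 (cv2) and the standard library are available. Lean on these libraries where they do the work, as an engineer would, in place of code of your own. Each camera call takes 0.05 s, during which the arm holds its last target. There are 200 camera calls.

## Working session

There is one attempt and no reset: what is moved stays moved. The work goes in short steps, each a Python script; the robot and the scene stay as the last script left them, time stands still between calls to the robot, and variables do not carry over. Pictures are saved under pics/ and viewed, at most 14 in all, crops included, and the job is handed in when it is done.

```bash
ls; mkdir -p pics; python3 - <<'E'
from station import arm
import cv2,numpy as np
for n in ("top","side"):
    f=arm.grab_frame(n); cv2.imwrite(f"pics/{n}0.png",cv2.resize(f["frame"][:,:,::-1],(800,600)))
    print(n,f["fx"],f["fy"],f["cx"],f["cy"],(-f["R"].T@f["t"]).round(3),f["R"].round(3).tolist())
    for q in ["tray","tray_grip","tray_lip","mat","tumbler","hopper_mouth","lever_ball","lever_pivot","foot3","weight","tin","pitch_bowl"]:
        print(q,[(np.round(d["position"],3).tolist(),round(d["confidence"],2)) for d in arm.spot_point(n,q)][:9])
print(arm.state())
E
```

```text
pics
top 378.89431734037555 378.89431734037555 276.51906849473505 204.78973674378602 [ 0.455 -0.056  0.975] [[0.028, -1.0, -0.005], [-0.99, -0.028, -0.135], [0.135, 0.009, -0.991]]
tray [([0.529, -0.093, 0.002], 0.55)]
tray_grip [([0.582, -0.08, 0.083], 0.84)]
tray_lip [([0.454, -0.11, 0.015], 0.82)]
mat [([0.37, 0.053, 0.0], 0.64), ([0.526, -0.093, 0.003], 0.56), ([0.516, 0.312, 0.124], 0.44)]
tumbler [([0.517, 0.309, 0.0], 0.8), ([0.612, -0.351, 0.0], 0.38), ([0.564, 0.135, 0.171], 0.33)]
hopper_mouth [([0.515, 0.314, 0.123], 0.67)]
lever_ball [([0.563, 0.139, 0.169], 0.81)]
lever_pivot [([0.551, 0.136, 0.048], 0.91)]
foot3 [([0.611, -0.351, 0.001], 0.72), ([0.636, -0.426, -0.005], 0.55), ([0.639, -0.253, 0.0], 0.52), ([0.55, -0.114, 0.01], 0.51), ([0.538, -0.429, -0.0], 0.51), ([0.542, -0.058, 0.007], 0.46), ([0.557, -0.24, 0.005], 0.42)]
weight [([0.512, -0.306, -0.002], 0.53)]
tin [([0.36, -0.11, 0.004], 0.77)]
pitch_bowl [([0.8, -0.034, 0.0], 0.85)]
side 402.27997001044065 402.27997001044065 280.76332601576786 217.39928476991923 [ 0.304 -0.804  0.548] [[0.954, -0.301, 0.016], [
[... 919 characters left out ...]
'time': 1.3, 'joint_positions': array([ 1.32299385e+00,  4.23149550e-01,  1.62991803e+00, -3.93294974e-06,
        1.08858657e+00, -1.90047901e-02]), 'qvel': array([ 5.15946364e-04,  2.25907089e-03, -1.99323824e-03,  2.39692492e-05,
        5.46145228e-08, -4.62303049e-04]), 'tau': array([-2.93292593e-03, -5.44592035e+01, -2.74036109e+01,  6.42212341e-02,
        1.68658386e-02, -2.48655488e-05]), 'ee_pos': array([0.14172639, 0.60869073, 0.222637  ]), 'ee_rot': array([-3.14153110e+00,  2.31508102e-06,  2.91279679e+00]), 'wrist_force': array([0.55351701, 0.31387221, 0.02159437]), 'torque': array([ 0.00108301, -0.02024743, -0.04533115]), 'grasp_force': 0.0, 'gripper_width': 0.9971984604496383}
```

View pics/top0.png

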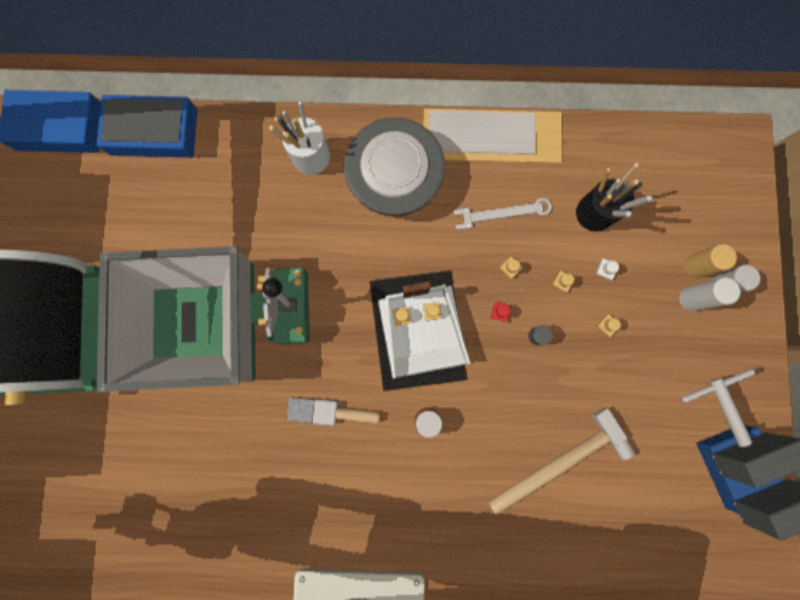

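View pics/side0.png

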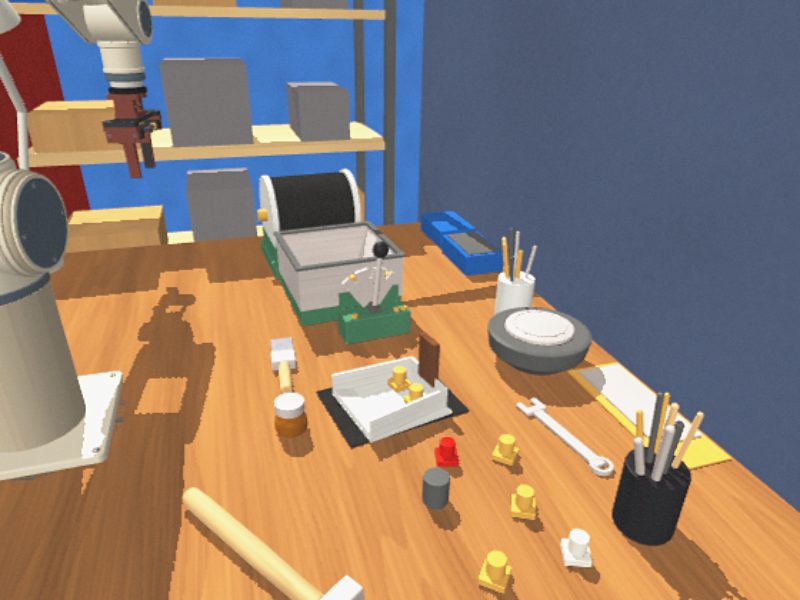

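The top view shows loose brass feet at (511,267), (564,281) and (610,325), the red look-alike at (501,311), the white one at (608,269), the tray at (418,331) and the lever ball at (271,287). The side view agrees: the lever is nearly upright and two feet are in the tray. Next I'll measure the yaws and check IK.

```bash
cat > h.py <<'E'
from station import arm
import numpy as np, cv2
from scipy.spatial.transform import Rotation as Ro
def cloud(n):
    f=arm.grab_frame(n); z=f["range_z"]; v,u=np.indices(z.shape)
    c=np.stack([(u-f["cx"])/f["fx"]*z,(v-f["cy"])/f["fy"]*z,z],-1)
    return f,(c-f["t"])@f["R"], z>0
def save(f,name,box=None):
    im=f["frame"][:,:,::-1]
    if box: im=im[box[1]:box[3],box[0]:box[2]]
    k=min(800/im.shape[1],600/im.shape[0]); cv2.imwrite("pics/"+name,cv2.resize(im,None,fx=k,fy=k))
def rpy(R): return Ro.from_matrix(R).as_euler("xyz")
def down(yaw):  # tool z down; tool y (closing line) at angle yaw in the bench plane
    y=np.array([np.cos(yaw),np.sin(yaw),0]); z=np.array([0,0,-1.]); return np.column_stack([np.cross(y,z),y,z])
def best_down(pos,yaw):
    """choose of the two half-turn grasps the one with joint 6 nearest its middle"""
    c=[(abs(q[5]),rpy(down(a))) for a in (yaw,yaw+np.pi) for q in [arm.inverse_kinematics(pos,rpy(down(a)))] if q is not None]
    return min(c,key=lambda t:t[0])[1]
def spots(n,q): return [(np.array(d["position"]),d["confidence"]) for d in arm.spot_point(n,q)]
def brass(n="top"):
    """positions of brass-coloured feet (own colour check at boss top)"""
    f,P,ok=cloud(n); hsv=cv2.cvtColor(f["frame"],cv2.COLOR_RGB2HSV)
    out=[]
    for p,c in spots(n,"foot3"):
        x=f["R"]@(p+[0,0,.025])+f["t"]; u,v=int(f["fx"]*x[0]/x[2]+f["cx"]),int(f["fy"]*x[1]/x[2]+f["cy"])
        if not(2<u<557 and 2<v<417): continue
        h=np.median(hsv[v-2:v+3,u-2:u+3].reshape(-1,3),0); out.append((p.round(3).tolist(),round(c,2),h.tolist()))
    return out
def force(): return arm.state()["wrist_force"].round(1)
E
python3 - <<'E'
from h import *
f,P,ok=cloud("top")
def rect(c,r,zl,zh,n):
    m=ok&(np.hypot(P[...,0]-c[0],P[...,1]-c[1])<r)&(P[...,2]>zl)&(P[...,2]<zh)
    q=P[m]; b=cv2.minAreaRect((q[:,:2]*1000).astype(np.float32)); print(n,m.sum(),b,q[:,2].mean())
rect((.517,.311),.15,.118,.132,"rim"); rect((.583,-.08),.045,.085,.12,"upright")
m=ok&(abs(P[...,0]-.52)<.13)&(abs(P[...,1]+.09)<.1)&(f["frame"].max(-1)<45)&(P[...,2]<.02)
print("mat",cv2.minAreaRect((P[m][:,:2]*1000).astype(np.float32)))
for s in brass(): print(s)
E
```

```text
rim 2218 ((520.266845703125, 329.5981140136719), (220.29745483398438, 263.282470703125), 4.522076606750488) 0.125749125760721
upright 118 ((585.0330200195312, -82.69236755371094), (12.273721694946289, 45.047908782958984), 12.295503616333008) 0.10188629230377659
mat ((521.2124633789062, -89.0412826538086), (194.32870483398438, 147.10679626464844), 9.066351890563965)
([0.551, -0.111, 0.008], 0.72, [19.0, 126.0, 219.0])
([0.638, -0.254, 0.001], 0.72, [19.0, 128.0, 217.0])
([0.561, -0.238, 0.002], 0.68, [1.0, 184.0, 199.0])
([0.544, -0.059, 0.006], 0.67, [19.0, 126.0, 219.0])
([0.61, -0.349, 0.003], 0.64, [19.0, 129.0, 216.0])
([0.637, -0.43, -0.0], 0.53, [24.0, 20.0, 223.0])
([0.535, -0.43, 0.001], 0.5, [19.0, 129.0, 216.0])
([0.741, -0.241, -0.002], 0.34, [14.0, 29.0, 183.0])
```

```bash
cat >> h.py <<'E'
HOP=np.array([.518,.312,.125]); TY=.08; PIV=np.array([.553,.137,.05])
GT=np.array([.058,0,.061]); LIP=np.array([-.08,0,.012])
def tray_pose(lip,psi,th,flip=1):
    """TCP pose holding the tray with its lip at lip, yaw psi, tipped th lip-down"""
    Rt=Ro.from_euler("z",psi).as_matrix()@Ro.from_euler("y",-th).as_matrix()
    y=flip*Rt[:,0]; z=-Rt[:,2]; R=np.column_stack([np.cross(y,z),y,z])
    return np.asarray(lip)+Rt@(GT-LIP), rpy(R)
def lever_tcp(a): return PIV+.12*np.array([np.sin(a)*np.cos(TY),np.sin(a)*np.sin(TY),np.cos(a)])+[0,0,-.015]
E
python3 - <<'E'
from h import *
g=[.584,-.082,.065]
for fl in (0,np.pi):
    q=arm.inverse_kinematics(g,rpy(down(.2146+fl))); print("grip",None if q is None else np.round(q,2))
for psi in (.08,.3,.5):
  for fl in (1,-1):
    for th in (0,.5,1.1,1.35):
      a=np.array([np.cos(psi),np.sin(psi),0])
      p,o=tray_pose(HOP+.02*a+[0,0,.03+.06*(th==0)],psi,th,fl); q=arm.inverse_kinematics(p,o); print(psi,fl,th,p.round(3),None if q is None else np.round(q,2))
# lever
p=lever_tcp(.1); o=best_down(p,TY); st=arm.state()
arm.move_pose(p+[0,0,.09],o); arm.line_to(p,feed=.06,until_force=8)
arm.gripper_close(10); s=arm.state(); print(s["gripper_width"]*88,s["grasp_force"],s["ee_pos"],force())
print(spots("side","lever_ball")[:1] if arm.grab_frame("side") else 0)
E
```

```text
grip [-0.16  0.59  1.8  -0.    0.76 -0.37]
grip None
0.08 1 0 [0.675 0.325 0.264] [ 0.43  0.57  1.28 -0.    1.28  0.35]
0.08 1 0.5 [0.635 0.321 0.264] [ 0.55  0.35  1.73 -0.37  0.64  0.72]
0.08 1 1.1 [0.557 0.315 0.3  ] [0.78 0.26 2.16 4.35 0.66 2.38]
0.08 1 1.35 [0.52  0.312 0.3  ] None
0.08 -1 0 [0.675 0.325 0.264] None
0.08 -1 0.5 [0.635 0.321 0.264] [ 0.55  0.35  1.73 -0.37  0.64 -2.42]
0.08 -1 1.1 [0.557 0.315 0.3  ] [ 0.78  0.26  2.16  4.35  0.66 -0.76]
0.08 -1 1.35 [0.52  0.312 0.3  ] [ 0.89  0.38  2.29  4.1   1.04 -0.39]
0.3 1 0 [0.669 0.359 0.264] [0.48 0.59 1.26 0.   1.3  0.18]
0.3 1 0.5 [0.63  0.347 0.264] [ 0.53  0.35  1.74 -0.21  0.58  0.38]
0.3 1 1.1 [0.555 0.324 0.3  ] None
0.3 1 1.35 [0.52  0.313 0.3  ] None
0.3 -1 0 [0.669 0.359 0.264] None
0.3 -1 0.5 [0.63  0.347 0.264] None
0.3 -1 1.1 [0.555 0.324 0.3  ] [ 0.66  0.22  2.22  3.88  0.49 -0.51]
0.3 -1 1.35 [0.52  0.313 0.3  ] [ 0.73  0.35  2.37  3.66  0.97 -0.21]
0.5 1 0 [0.657 0.388 0.264] [ 0.52  0.6   1.25 -0.    1.3   0.02]
0.5 1 0.5 [0.621 0.368 0.264] [ 0.52  0.34  1.74 -0.02  0.56  0.04]
0.5 1 1.1 [0.552 0.331 0.3  ] None
0.5 1 1.35 [0.52  0.313 0.3  ] None
0.5 -1 0 [0.657 0.388 0.264] None
0.5 -1 0.5 [0.621 0.368 0.264] None
0.5 -1 1.1 [0.552 0.331 0.3  ] [ 0.54  0.21  2.24  3.22  0.41 -0.06]
0.5 -1 1.35 [0.52  0.313 0.3  ] [ 0.54  0.33  2.4   3.2   0.94 -0.02]
29.174377060081998 9.999939054250717 [0.56515992 0.13800349 0.15449893] [0.9 0.2 0.5]
[(array([ 3.588e-01, -1.083e-01, -2.000e-04]), 0.69)]
```

```bash
python3 - <<'E'
from h import *
for a in (-.1,-.3,-.5): arm.line_to(lever_tcp(a),feed=.08)
s=arm.state(); print(s["ee_pos"],force())
arm.release(); arm.line_to(s["ee_pos"]+[0,0,.09])
arm.grab_frame("top"); print("ball",spots("top","lever_ball")[:1],spots("top","lever_pivot")[:1])
print(arm.state()["time"])
f=arm.grab_frame("side"); save(f,"side1.png",(150,120,400,320))
for psi in (.7,.9,1.1,1.3,1.65):
    for th in (0,.3,.6,.9,1.2,1.4):
      a=np.array([np.cos(psi),np.sin(psi),0])
      p,o=tray_pose(HOP+.02*a+[0,0,.03+.06*(th<.2)],psi,th,1); q=arm.inverse_kinematics(p,o); print(psi,th,p.round(3),None if q is None else np.round(q,2))
E
```

```text
[0.49472466 0.13233929 0.13981091] [-1.4  2.7  1.5]
ball [(array([0.4952, 0.1337, 0.1532]), 0.7)] [(array([0.5515, 0.1333, 0.0479]), 0.8)]
9.65
0.7 0 [0.639 0.414 0.264] [ 0.56  0.59  1.25  0.    1.3  -0.14]
0.7 0.3 [0.623 0.4   0.243] [ 0.53  0.45  1.57  0.07  0.83 -0.2 ]
0.7 0.6 [0.599 0.38  0.273] [ 0.5   0.3   1.83  0.27  0.44 -0.41]
0.7 0.9 [0.57  0.355 0.294] [ 0.45  0.21  2.08  1.73  0.2  -1.89]
0.7 1.2 [0.537 0.328 0.301] None
0.7 1.4 [0.514 0.309 0.299] None
0.9 0 [0.616 0.436 0.264] [ 0.6   0.58  1.27  0.    1.29 -0.3 ]
0.9 0.3 [0.603 0.42  0.243] [ 0.55  0.45  1.57  0.14  0.84 -0.43]
0.9 0.6 [0.584 0.395 0.273] [ 0.48  0.3   1.82  0.49  0.51 -0.8 ]
0.9 0.9 [0.56  0.365 0.294] [ 0.38  0.23  2.05  1.5   0.4  -1.83]
0.9 1.2 [0.533 0.331 0.301] None
0.9 1.4 [0.515 0.308 0.299] None
1.1 0 [0.59  0.453 0.264] [ 0.64  0.57  1.3   0.    1.28 -0.46]
1.1 0.3 [0.58  0.434 0.243] [ 0.56  0.44  1.58  0.2   0.87 -0.65]
1.1 0.6 [0.566 0.407 0.273] [ 0.45  0.31  1.8   0.63  0.62 -1.09]
1.1 0.9 [0.549 0.372 0.294] [ 0.32  0.26  2.01  1.36  0.6  -1.87]
1.1 1.2 [0.529 0.334 0.301] [ 0.16  0.32  2.18  1.86  0.9  -2.47]
1.1 1.4 [0.516 0.308 0.299] None
1.3 0 [0.56  0.464 0.264] [ 0.68  0.54  1.34  0.    1.26 -0.62]
1.3 0.3 [0.555 0.444 0.243] [ 0.57  0.44  1.59  0.25  0.9  -0.86]
1.3 0.6 [0.546 0.414 0.273] [ 0.44  0.33  1.78  0.69  0.74 -1.32]
1.3 0.9 [0.536 0.377 0.294] [ 0.27  0.3   1.96  1.24  0.79 -1.92]
1.3 1.2 [0.525 0.335 0.301] [ 0.1   0.37  2.09  1.61  1.05 -2.39]
1.3 1.4 [0.517 0.307 0.299] None
1.65 0 [0.505 0.47  0.264] [ 0.73  0.48  1.44  0.    1.22 -0.92]
1.65 0.3 [0.507 0.449 0.243] [ 0.59  0.42  1.62  0.32  0.98 -1.22]
1.65 0.6 [0.51  0.418 0.273] [ 0.41  0.36  1.74  0.71  0.96 -1.63]
1.65 0.9 [0.513 0.379 0.294] [ 0.23  0.37  1.83  1.06  1.09 -2.03]
1.65 1.2 [0.516 0.336 0.301] [ 0.07  0.47  1.89  1.3   1.32 -2.33]
1.65 1.4 [0.518 0.307 0.299] [-0.02  0.58  1.91  1.39  1.49 -2.49]
```

View pics/side1.png

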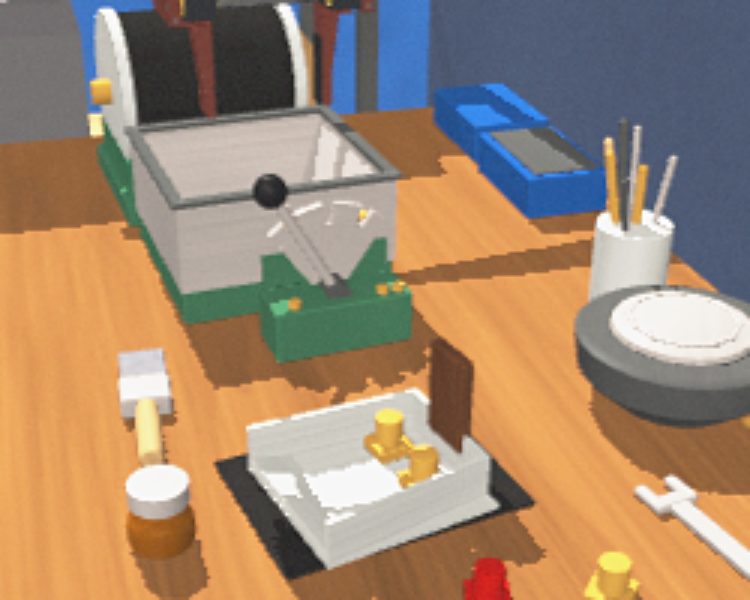

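The lever ball, at (270,190) in the crop, leans to the one-stud side at about -0.5 rad, so the gate is closed. Next I'll gather the feet.

```bash
cat >> h.py <<'E'
TRY=.2146; TRO=np.array([.528,-.0945,.004])
def tray_pt(x,y,z=0): return TRO+Ro.from_euler("z",TRY).apply([x,y,z])
def in_tray(p):
    d=Ro.from_euler("z",-TRY).apply(np.asarray(p)-TRO); return -.088<d[0]<.062 and abs(d[1])<.068
def loose():
    """(brass loose on bench, all obstacles xy) with boss centres refined by depth"""
    f,P,ok=cloud("top"); hsv=cv2.cvtColor(f["frame"],cv2.COLOR_RGB2HSV)
    m=ok&(P[...,2]>.024)&(P[...,2]<.045)&(P[...,0]>.4)&(P[...,0]<.75)&(P[...,1]<-.17)&(P[...,1]>-.6)
    n,lab,st,_=cv2.connectedComponentsWithStats(m.astype(np.uint8)); br=[];ob=[]
    for i in range(1,n):
        k=lab==i
        if k.sum()<12: continue
        q=np.median(P[k],0); top=P[k][P[k][:,2]>np.percentile(P[k][:,2],90)-.004]
        c=(top[:,:2].max(0)+top[:,:2].min(0))/2; h=np.median(hsv[k],0)
        yes=15<h[0]<24 and h[1]>90 and k.sum()<200
        (br if yes else ob).append(c); print(k.sum(),c.round(3),top[:,2].mean().round(3),h,yes)
    return br,ob
E
python3 - <<'E'
from h import *
arm.move_pose([.35,.3,.3],best_down([.35,.3,.3],.6))
br,ob=loose()
print([p for p in spots("top","foot3")])
E
```

```text
84 [ 0.73  -0.399] 0.042 [81.5 39.5 26. ] False
78 [ 0.65  -0.578] 0.042 [ 18. 140. 158.] True
63 [ 0.639 -0.255] 0.033 [ 19. 128. 220.] True
66 [ 0.641 -0.429] 0.033 [ 23.  21. 227.] False
64 [ 0.616 -0.35 ] 0.033 [ 19. 127. 219.] True
80 [ 0.591 -0.568] 0.042 [ 19.   22.5 156. ] False
61 [ 0.559 -0.237] 0.033 [  1. 183. 204.] False
65 [ 0.539 -0.429] 0.033 [ 19. 128. 219.] True
165 [ 0.517 -0.303] 0.041 [ 30.  15. 101.] False
17 [ 0.475 -0.174] 0.042 [ 26.  12. 204.] False
[(array([ 0.5401, -0.0591,  0.0044]), 0.71), (array([ 0.5579, -0.2346,  0.0023]), 0.71), (array([ 0.6384, -0.4298, -0.0032]), 0.68), (array([ 0.6106, -0.3493, -0.0023]), 0.6), (array([ 5.361e-01, -4.287e-01, -5.000e-04]), 0.58), (array([ 0.6389, -0.2564,  0.0011]), 0.56), (array([ 0.5516, -0.1148,  0.0088]), 0.41)]
```

```bash
sed -i 's/k.sum()<200$/k.sum()<200 and .026<top[:,2].mean()<.038/' h.py; cat >> h.py <<'E'
def pick_drop(c,obs,slot):
    def clear(a):
        s=c+np.outer(np.linspace(-.058,.058,9),[np.cos(a),np.sin(a)])
        return min(np.linalg.norm(s-o,axis=1).min() for o in obs)
    a=max(np.arange(0,np.pi,.2),key=clear); p=np.array([*c,.013]); o=best_down(p,a)
    arm.move_pose(p+[0,0,.14],o); arm.line_to(p+[0,0,.03],feed=.25); hit=arm.line_to(p,feed=.06,until_force=6)
    arm.gripper_close(25); w=arm.state()["gripper_width"]*88
    arm.line_to(p+[0,0,.17],feed=.25); w2=arm.state()["gripper_width"]*88
    print("pick",c.round(3),round(a,2),round(clear(a),3),hit,round(w,1),round(w2,1))
    if w2<15: arm.release(); return False
    d=tray_pt(*slot); d[2]=.046; od=best_down(d,TRY+np.pi/2)
    arm.move_pose(d+[0,0,.13],od); arm.line_to(d,feed=.15); arm.release(); arm.line_to(d+[0,0,.12],feed=.25); return True
E
python3 - <<'E'
from h import *
slots=[(-.025,-.036),(-.025,0),(-.025,.036),(-.025,0)]
for i in range(4):
    br,ob=loose()
    if not br: break
    br.sort(key=lambda c:-c[1]); pick_drop(br[0],br[1:]+ob,slots[i])
    arm.move_pose([.35,.3,.3],best_down([.35,.3,.3],.6))
print(arm.state()["time"])
f=arm.grab_frame("top"); save(f,"top2.png",(180,150,480,375))
f=arm.grab_frame("side"); save(f,"side2.png",(150,180,450,405))
E
```

```text
75 [ 0.729 -0.4  ] 0.041 [99. 41. 26.] False
84 [ 0.65  -0.578] 0.042 [ 18. 141. 158.] False
63 [ 0.639 -0.255] 0.033 [ 19. 127. 220.] True
67 [ 0.64  -0.429] 0.033 [ 23.  20. 227.] False
64 [ 0.616 -0.35 ] 0.033 [ 19. 127. 219.] True
76 [ 0.591 -0.567] 0.042 [ 20.5  22.  156. ] False
63 [ 0.558 -0.237] 0.033 [  1. 182. 204.] False
67 [ 0.539 -0.429] 0.033 [ 19. 128. 219.] True
167 [ 0.517 -0.303] 0.041 [ 30.  15. 101.] False
16 [ 0.475 -0.174] 0.042 [ 25.   12.  208.5] False
pick [ 0.639 -0.255] 2.0 0.064 False 21.2 21.5
78 [ 0.73  -0.399] 0.041 [95.5 37.  26.5] False
82 [ 0.65  -0.577] 0.042 [ 18.  140.  157.5] False
65 [ 0.641 -0.429] 0.033 [ 22.  20. 228.] False
64 [ 0.616 -0.35 ] 0.033 [ 19.  127.5 219. ] True
78 [ 0.588 -0.569] 0.043 [ 19.5  23.  155.5] False
62 [ 0.558 -0.237] 0.033 [  1.  182.5 204. ] False
63 [ 0.539 -0.429] 0.033 [ 19. 127. 220.] True
167 [ 0.517 -0.303] 0.041 [ 26.  15. 101.] False
16 [ 0.475 -0.174] 0.043 [ 26.   10.5 208.5] False
pick [ 0.616 -0.35 ] 0.2 0.071 False 21.8 21.3
84 [ 0.728 -0.4  ] 0.042 [76.  39.5 26. ] False
84 [ 0.65  -0.578] 0.042 [ 18.  141.  158.5] False
65 [ 0.641 -0.429] 0.033 [ 22.  20. 228.] False
79 [ 0.591 -0.568] 0.041 [ 20.  22. 156.] False
62 [ 0.559 -0.237] 0.033 [  1.  182.  204.5] False
64 [ 0.539 -0.43 ] 0.033 [ 19.  127.5 219. ] True
164 [ 0.517 -0.303] 0.041 [ 30.   15.  101.5] False
17 [ 0.475 -0.174] 0.043 [ 26.  12. 213.] False
pick [ 0.539 -0.43 ] 1.0 0.085 False 21.4 21.4
85 [ 0.73  -0.399] 0.042 [90. 36. 26.] False
80 [ 0.65  -0.577] 0.041 [ 18.  140.  158.5] False
65 [ 0.641 -0.428] 0.033 [ 22.  21. 228.] False
79 [ 0.591 -0.568] 0.041 [ 20.  23. 155.] False
63 [ 0.558 -0.237] 0.033 [  1. 183. 205.] False
166 [ 0.516 -0.304] 0.041 [ 30.  14. 101.] False
17 [ 0.475 -0.174] 0.043 [ 24.  12. 213.] False
44.7583
```

View pics/top2.png

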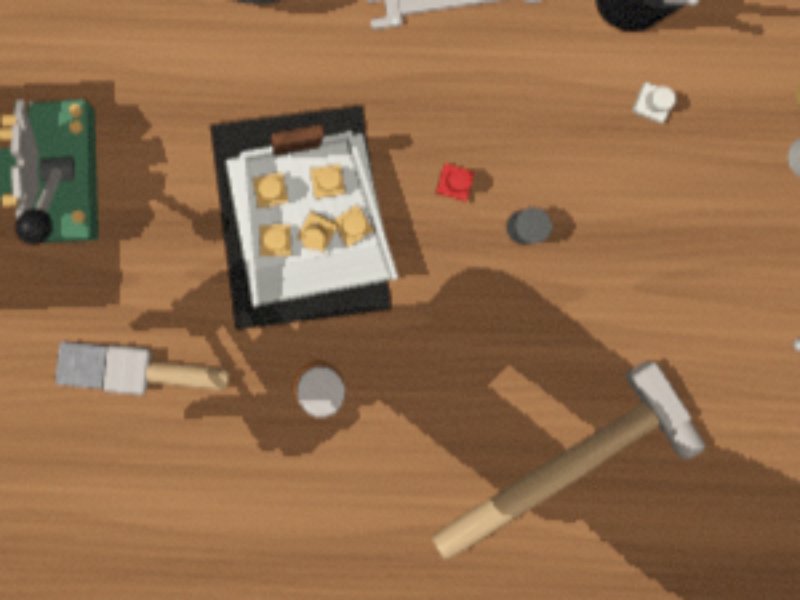

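View pics/side2.png

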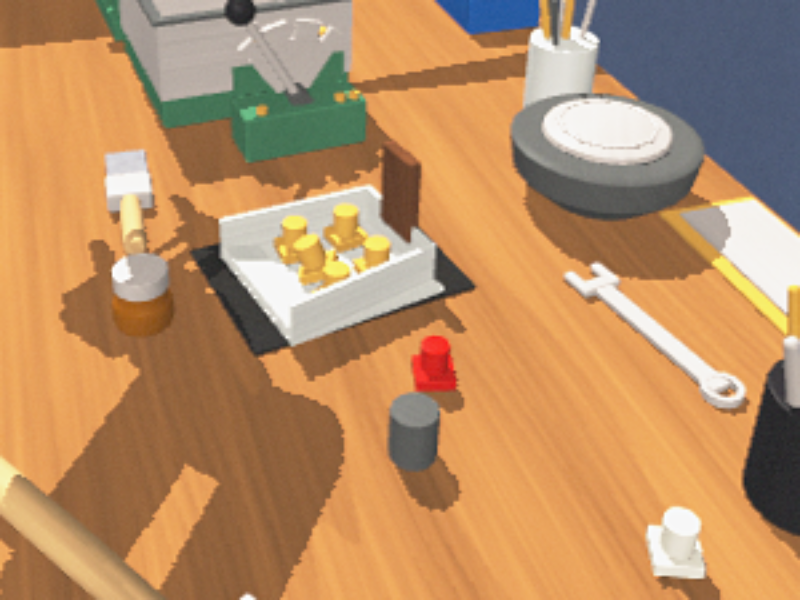

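All five feet are in the tray: (270,190), (328,181), (276,240), (317,232) and (353,226). The bench holds only the look-alikes and bystanders. Now I'll pick up the tray and carry it over.

```bash
python3 - <<'E'
from h import *
f,P,ok=cloud("top")
m=ok&(np.hypot(P[...,0]-.583,P[...,1]+.082)<.045)&(P[...,2]>.09)&(P[...,2]<.12)
b=cv2.minAreaRect((P[m][:,:2]*1000).astype(np.float32)); print(b)
p=np.array([*np.array(b[0])/1000,.066]); o=rpy(down(TRY))
arm.move_pose(p+[0,0,.12],o); arm.line_to(p+[0,0,.02],feed=.15); print(arm.line_to(p,feed=.05,until_force=8))
arm.gripper_close(55); s=arm.state(); print(s["gripper_width"]*88,s["grasp_force"],s["ee_pos"],s["ee_rot"])
arm.line_to(p+[0,0,.30],feed=.12); print(force(),arm.state()["gripper_width"]*88)
f=arm.grab_frame("side"); save(f,"lift.png",(150,60,450,285))
E
```

```text
((584.8771362304688, -82.63981628417969), (12.428707122802734, 44.981937408447266), 11.897730827331543)
False
11.723390212776303 54.98971402645111 [ 0.5843053  -0.08270125  0.06597087] [-3.14049977e+00 -1.85148385e-04  1.78558473e+00]
[-0.8  0.1 -4.7] 12.259379335608763
```

View pics/lift.png

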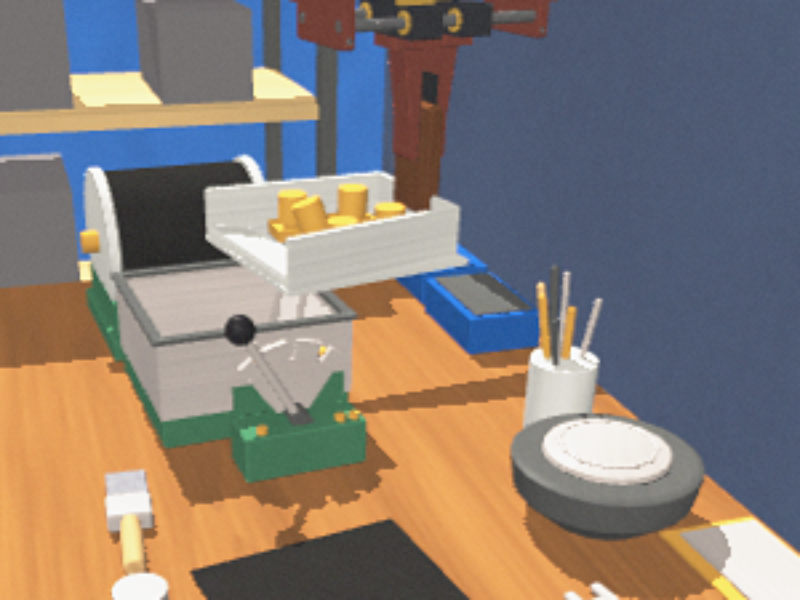

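The tray hangs level at (330,225) with all five feet in it, and the mat is uncovered. I'll carry it over and tip.

```bash
python3 - <<'E'
from h import *
psi=1.65; a=np.array([np.cos(psi),np.sin(psi),0])
def go(th,z,off=.03):
    p,o=tray_pose(HOP[:2].tolist()+[z]+off*a,psi,th); arm.move_pose(p,o)
go(0,.30)
f,P,ok=cloud("top"); m=ok&(abs(P[...,0]-.52)<.14)&(abs(P[...,1]+.09)<.12)&(f["frame"].max(-1)<45)&(P[...,2]<.02)
k=cv2.morphologyEx(m.astype(np.uint8),cv2.MORPH_OPEN,np.ones((5,5))); print("mat",cv2.minAreaRect((P[k>0][:,:2]*1000).astype(np.float32)))
for th,z in ((.15,.25),(.3,.20),(.45,.18),(.6,.165),(.75,.155),(.9,.155),(1.05,.155),(1.2,.155)): go(th,z)
arm.dwell(.5); print(force(),arm.state()["gripper_width"]*88,arm.state()["time"])
f=arm.grab_frame("side"); save(f,"tip.png",(150,60,450,285))
f=arm.grab_frame("top"); save(f,"tiptop.png",(0,130,300,355))
E
```

```text
mat ((521.6281127929688, -88.6123046875), (196.33375549316406, 147.12818908691406), 9.163176536560059)
[-0.6  0.5 -2.3] 11.831408870556203 56.7917
```

View pics/tip.png

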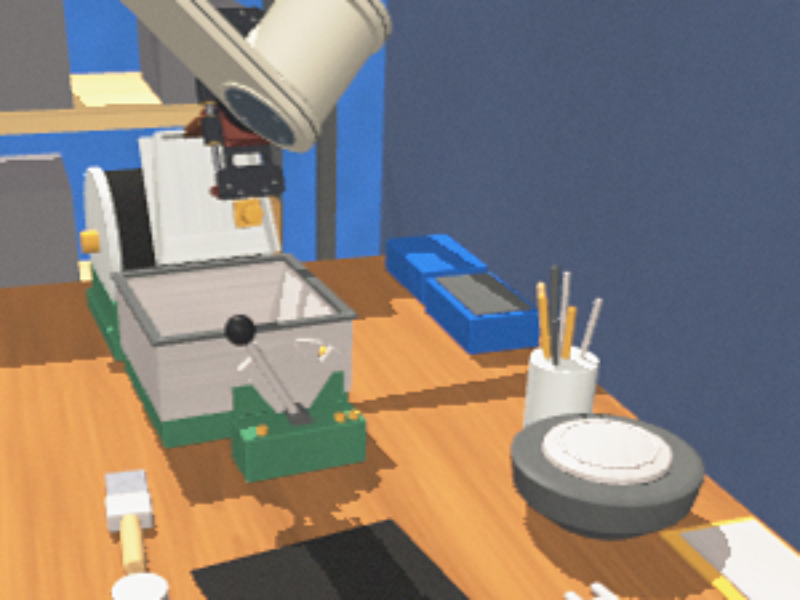

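Four feet have gone; one is still in the tray at (250,212). I'll tip further and shake.

```bash
python3 - <<'E'
from h import *
psi=1.65; a=np.array([np.cos(psi),np.sin(psi),0])
def go(th,z,off=.03):
    p,o=tray_pose(HOP[:2].tolist()+[z]+off*a,psi,th); arm.move_pose(p,o)
go(1.38,.155); p=arm.state()["ee_pos"]
for i in range(3):
    arm.line_to(p+[0,0,.03],feed=.3); arm.line_to(p,feed=.4)
    arm.line_to(p+.02*a,feed=.3); arm.line_to(p,feed=.3)
arm.dwell(.4); print(force(),arm.state()["gripper_width"]*88,arm.state()["time"])
f=arm.grab_frame("side"); save(f,"tip2.png",(150,60,450,285))
print(brass("top"))
E
```

```text
[ 0.2 -0.7 -1.7] 11.665404858832385 60.5667
[([0.51, 0.259, 0.058], 0.63, [6.0, 114.0, 93.0]), ([0.481, 0.274, 0.055], 0.62, [19.0, 137.0, 166.0]), ([0.562, -0.237, 0.004], 0.53, [1.0, 187.0, 148.0]), ([0.639, -0.427, -0.002], 0.5, [24.0, 19.0, 234.0]), ([0.473, 0.301, 0.057], 0.48, [20.0, 123.0, 228.0])]
```

View pics/tip2.png

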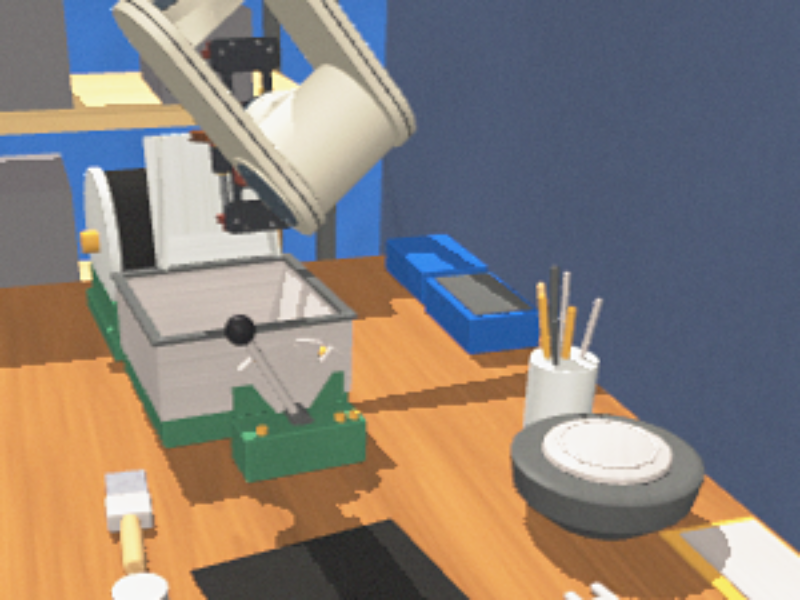

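The tray looks empty now, and the wrist force agrees. I'll level it, lift away and check the hopper.

```bash
python3 - <<'E'
from h import *
psi=1.65; a=np.array([np.cos(psi),np.sin(psi),0])
def go(th,z,off=.03):
    p,o=tray_pose(HOP[:2].tolist()+[z]+off*a,psi,th); arm.move_pose(p,o)
for th,z in ((1.1,.16),(.8,.17),(.5,.2),(.25,.25),(0,.30)): go(th,z)
# back above the mat: tray yaw = mat yaw .16, tray origin at mat centre
my=.16; M=np.array([.5215,-.089,.004]); p=M+Ro.from_euler("z",my).apply(GT); np.save("place.npy",p)
arm.move_pose(p+[0,0,.30],rpy(down(my)))
f=arm.grab_frame("top"); save(f,"hop.png",(40,150,340,375))
print(force(),brass("top"),spots("top","lever_ball")[:1],arm.state()["time"])
E
```

```text
[-0.1  1.  -2. ] [([0.485, 0.271, 0.056], 0.76, [19.0, 136.0, 185.0]), ([0.474, 0.3, 0.057], 0.58, [19.0, 131.0, 199.0]), ([0.511, 0.256, 0.059], 0.56, [18.0, 152.0, 95.0]), ([0.519, 0.314, 0.06], 0.54, [19.0, 133.0, 201.0]), ([0.555, 0.268, 0.056], 0.51, [20.0, 128.0, 182.0]), ([0.639, -0.428, -0.004], 0.51, [21.0, 29.0, 142.0]), ([0.516, 0.311, 0.124], 0.27, [69.0, 100.0, 68.0])] [(array([0.5576, 0.2684, 0.0571]), 0.6)] 64.9833
```

View pics/hop.png

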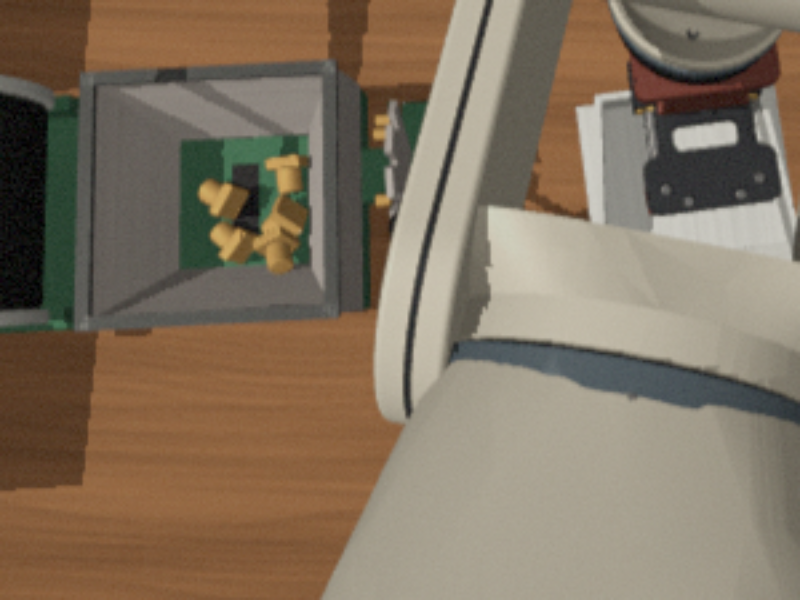

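The hopper holds all five feet: (220,198), (288,172), (232,242), (288,215) and (278,250). I'll set the tray down, then find the lever again.

```bash
python3 - <<'E'
from h import *
p=np.load("place.npy"); print(arm.state()["joint_positions"].round(2))
arm.line_to(p+[0,0,.03],feed=.2); print(arm.line_to(p+[0,0,-.004],feed=.03,until_force=4),arm.state()["ee_pos"])
arm.release(); arm.dwell(.3); arm.line_to(p+[0,0,.15],feed=.2)
arm.move_pose([.35,-.2,.35],best_down([.35,-.2,.35],-.5))
f=arm.grab_frame("top"); save(f,"placed.png",(100,130,400,355))
for q in ("lever_ball","lever_pivot","tray","tray_grip","tray_lip","mat"): print(q,spots("top",q)[:2])
print(brass("top"),arm.state()["time"])
E
```

```text
[-0.16  0.23  1.57  0.    1.34 -0.32]
True [ 0.57848972 -0.07970469  0.06591379]
lever_ball [(array([0.4973, 0.1303, 0.1557]), 0.87), (array([ 0.5762, -0.0809,  0.0832]), 0.64)]
lever_pivot [(array([ 0.3608, -0.1109, -0.    ]), 0.68), (array([0.554 , 0.1367, 0.0468]), 0.62)]
tray [(array([ 5.201e-01, -8.690e-02,  4.000e-04]), 0.95), (array([ 0.5743, -0.0788,  0.0837]), 0.5)]
tray_grip [(array([ 0.5748, -0.08  ,  0.0832]), 0.56)]
tray_lip [(array([ 0.4411, -0.1028,  0.0158]), 0.63)]
mat [(array([ 0.7971, -0.0363,  0.002 ]), 0.21)]
[([0.485, 0.274, 0.054], 0.72, [19.0, 130.0, 200.0]), ([0.508, 0.258, 0.06], 0.71, [18.0, 141.0, 127.0]), ([0.517, 0.316, 0.059], 0.69, [19.0, 125.0, 222.0]), ([0.558, -0.24, 0.004], 0.67, [1.0, 184.0, 202.0]), ([0.558, 0.268, 0.057], 0.66, [52.0, 100.0, 132.0]), ([0.471, 0.302, 0.059], 0.56, [20.0, 124.0, 222.0]), ([0.635, -0.426, 0.0], 0.46, [24.0, 19.0, 222.0]), ([0.361, -0.113, 0.003], 0.33, [15.0, 19.0, 202.0])] 71.3833
```

View pics/placed.png

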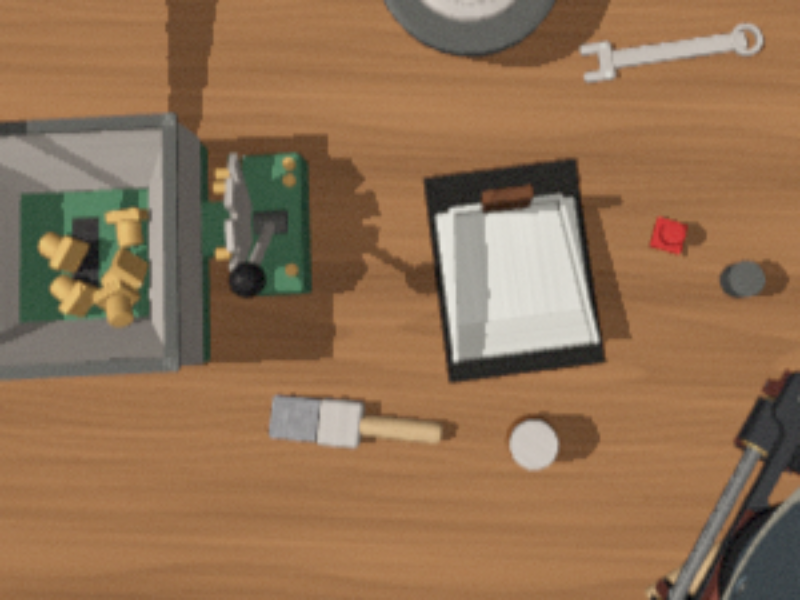

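The empty tray stands centred on the mat at (515,275), all five feet are in the hopper, and the lever ball is still at the closed notch (247,280). I'll throw the lever to feed.

```bash
python3 - <<'E'
from h import *
p=lever_tcp(-.5); o=best_down(p,TY)
arm.move_pose(p+[0,0,.15],o); arm.line_to(p+[0,0,.04],feed=.2); print(arm.line_to(p,feed=.06,until_force=8))
arm.gripper_close(10); print(arm.state()["gripper_width"]*88)
for a in (-.3,-.1,.1,.3,.5): arm.line_to(lever_tcp(a),feed=.08)
s=arm.state(); print(s["ee_pos"],force(),s["gripper_width"]*88)
arm.release(); arm.line_to(s["ee_pos"]+[0,0,.12])
arm.move_pose([.4,-.25,.35],best_down([.4,-.25,.35],-.5))
f=arm.grab_frame("top"); save(f,"end.png",(100,130,400,355))
b=spots("top","lever_ball")[:1]; print(b,np.arcsin(((b[0][0]-PIV)[0]*np.cos(TY))/.12),arm.state()["time"])
print(brass("top"))
E
```

```text
False
29.399452583212366
[0.61125054 0.14172566 0.13990013] [ 1.5 -0.4 -0.8] 29.388569253389385
[(array([0.6085, 0.1398, 0.1558]), 0.9)] 0.4791451836579414 81.1833
[([0.509, 0.258, 0.06], 0.67, [18.0, 144.0, 125.0]), ([0.56, -0.238, 0.003], 0.65, [1.0, 183.0, 203.0]), ([0.634, -0.427, -0.006], 0.58, [23.0, 22.0, 178.0]), ([0.474, 0.297, 0.058], 0.57, [18.0, 136.0, 152.0]), ([0.558, 0.267, 0.057], 0.57, [51.0, 98.0, 134.0]), ([0.485, 0.274, 0.056], 0.48, [19.0, 128.0, 205.0]), ([0.516, 0.316, 0.06], 0.48, [20.0, 123.0, 224.0])]
```

View pics/end.png

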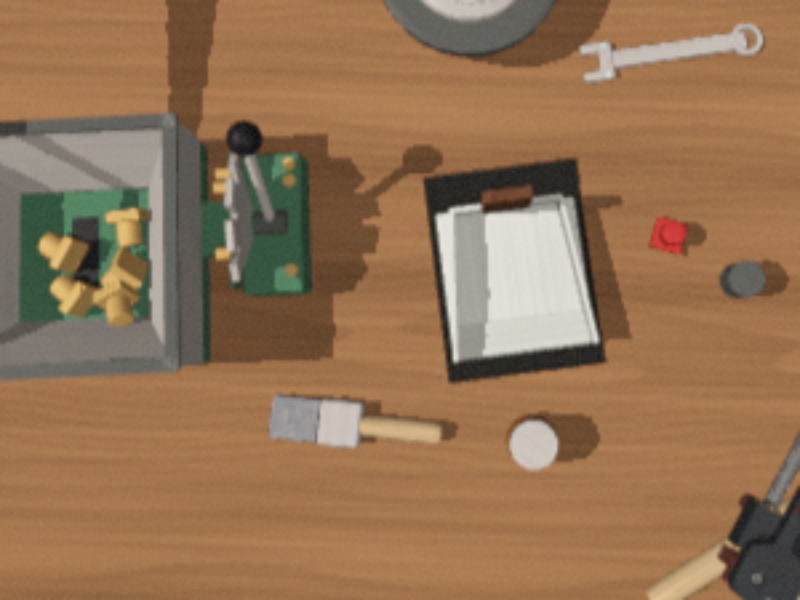

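The ball is at (243,138) on the two-stud side, about +0.5 rad. The tray is centred and all the feet are in the hopper, so I'm handing in.

```bash
python3 -c "
from station import arm
print(arm.finish_job())"
```

```text
the job is handed in; nothing more can be done
None
```

The job is handed in: by the last camera check all five brass feet were in the hopper, the empty tray stood centred on its mat, and the lever was in the feed notch; the hand-in gave no verdict.

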